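# Open the push-and-turn cap of the jewellery cleaner jug

### The arm

A 6-joint arm with a two-finger parallel gripper is mounted at the origin on the work surface. World frame = base frame: x ahead of the robot, y to its left, z up, the work surface at z = 0. Lengths are in m, angles in rad, forces in N, time in s.
With the tool pointing down it reaches from about 0.25 to 0.725 m from the base axis. Payload 4 kg.
Tool frame: the origin (TCP) lies on the front face of the gripper's body, between the roots of the fingers; the fingertips stand 73 mm ahead of it and the grasp point (between the pads) lies 54 mm ahead of it; z points along the fingers, y is the direction in which the jaws open and shut (so a half turn about z gives the same grasp; the last joint's range is limited). The gripper opens to 85 mm and grips with 20 to 120 N. Pads are 22 mm wide; open, the fingers measure 114 mm over their backs; the gripper's body (76 mm by 85 mm) begins 54 mm behind the grasp point. The pads swing forward as they close: fully open they stand 13 mm farther back than shut.
Start: joints at [-1.224, 0.241, 0.005, 1.335, 0, 1.571], TCP at [0.17, -0.47, 0.304] pointing down, gripper open.
Joint ranges: [-2.72, 2.72], [-1.05, 1.87], [-1.09, 1.28], [-1.99, 2.15], [-1.42, 1.44], [-3.14, 3.14]. Speed limits (rad/s): [2.79, 2.79, 3.14, 3.14, 3.14, 3.14].

### API

Orientations are given as a unit quaternion [x, y, z, w].
In Python, from workcell import sensors, camera, order gives the robot as it stands. The module is installed in compiled form; this text tells all that it offers.
- The arm moves only by the shell command python3 -m inch 'ROWS'. ROWS is JSON, one flat list of numbers, 5 for each row, row after row: the opening, from -1 (shut) to 1 (fully open), then the shift along the tool's x, y, z in mm, then the turn about the tool's z in units of 6 degrees (1.0 is 6 degrees). A call has 1 to 8 rows; each row is the pose to reach, as a shift and turn from the pose commanded when the call began, along the tool's axes at that moment; what a row does not reach only later rows make up. A row lasts 1/10 s, in which the tool goes at most 50 mm and 8.59 degrees, less where a joint would pass 70% of its speed; a pose out of reach is approached as far as the arm can. A call with a gripper value outside its range is refused whole. The fingers move at their own pace and stop on an object; the grip force is fixed at half the most. Time passes only in rows, so rows that repeat a pose let the fingers close. It gives the time, the measured TCP pose, the force and the opening at its end, in the units of the state.
- sensors.get_obs(): the state, without advancing time (a new reading comes with each control period).
- camera(name): name is "scene" or "top"; returns a dict with "pixels" (384x512x3 uint8, red, green, blue), "intrinsics" (3x3 intrinsics, pixels), "extrinsics" (4x4, takes a point from camera to world coordinates). Camera axes: x right, y down, z forward; pixel columns grow to the right and rows downward; lengths in m; the calibration is good to about 2 mm. A picture is of the moment at which its call begins. There is no depth.
- order.job_done(): hands the job in, once; it reports no verdict.
The state is a dict: "clock": time; "joint_pos": joint angles; "joint_vel": joint speeds; "tau": joint torques, N m; "eef_pos": TCP position; "tool_rot": TCP orientation; "ft_force": force on the tool from outside, world axes, zero at the start; "ft_torque": the same for the moment, N m; "grip_width": finger opening in m.
Only numpy, scipy, OpenCV 4.12 (cv2) and the standard library are available. Lean on these libraries where they do the work, as an engineer would, in place of code of your own. Each camera call takes 0.05 s, during which the arm holds its last target.

### The job

Draw the lock pin up out of its bore beside the jug's cap, hang it upright in the open notch at the side of the same steel deck and let go of it. Then press the cap down against its spring, twist it anticlockwise (seen from above) while pressed, lift it off, and finish while still holding it in the gripper, level and still, about 8 cm straight above the jug's neck. Leave the spool, the dish and the small jar where they stand.

Things in the scene. Friction and masses are not known exactly. Their poses are not given: they have to be found in the camera images.
- jug: White cleaner jug, body 112 x 92 x 92 mm, round shoulder, handle on its -x side, clamped immovably in a steel stand (base plate 170 x 155 x 10 mm). Origin: on the neck axis at table height; z up, x from the neck to the steel deck that holds the pin, y along the deck from bore to notch. Deck top is flat, 119 mm above the table, x 40 to 72, y 2 to 92 mm.
- mouth (a point): Centre of the jug neck's rim, on the neck axis, 144 mm above the table; axes as jug. In the neck a spring-loaded black seal, 24 mm diameter, pushes the cap up; with the cap off it stands 11 mm above the rim.
- cap: Grey cap, 60 g. Origin: centre of the skirt's underside; z up, x along bar and tab. Skirt 56 mm diameter, flat top 27 mm above the origin, grip bar on it (see cap_bar). At the skirt's foot a tab, 8 wide, 5 high, juts along +x to 64 mm from the axis, over the deck. Locked: origin 14 mm below mouth, axes as the jug's (a few degrees' play); the tab strikes the pin after about 10 degrees.
- cap_bar (a point): Middle of the cap's upright grip bar, 39 mm above the cap's origin, axes as the cap's. Bar 50 mm long (x), 14 wide (y), 24 tall: pinch it across its width from above, fingertips near or on the flat top. Sprung up (6 N, plus 0.8 N per mm). Pressed over 4 mm (bottoms at 8; press 6) it turns, anticlockwise only; 50 to 75 degrees from locked (60 best, stop at 80) it lifts straight off.
- pin: Steel lock pin, 70 g, upright, round about z. Origin: centre of its collar's underside, which rests on the deck top. Shaft 8 mm diameter, down to 25 mm below the origin; collar 20 mm diameter, 4 thick; stem 10 mm; dark knob 20 mm diameter, 22 to 46 mm above the origin: pinch it from above, along the jug's y (the cap is close on its -x side). Starts in a loose 11 mm bore at jug x 56, y 20 mm.
- notch (a point): Where the parked pin's origin belongs: jug x 58, y 75, z 119 mm (deck top), axes as the jug's. The notch is a U slot 11 mm wide, open above, below and at the deck's +x edge (14 mm from here); its closed end is 6 mm to -x. The shaft hangs in the slot, the collar rests on the deck around it. It can be entered from above.
- spool: Clear plastic thread spool standing on the table, 42 mm diameter, 46 mm tall; origin under its centre. Bystander: leave it.
- dish: White ceramic bead dish, 110 mm diameter, 20 mm high; origin under its centre. Bystander: leave it.
- jar: Small glass jar with steel lid, 48 mm diameter, 55 mm tall; origin under its centre. Bystander: leave it.
Mind the look-alikes: they are no part of the job. Of the things that look like the cap, the smallest one is meant.

How it is judged:
By the outcome, as a careful person would: the job done as asked, in the order asked, and still so for the second after the job is handed in, while the arm keeps its last pose, push and grip.
It also fails if it takes over 46 s, if anything falls off the work surface, if the arm or the gripper's body presses on something with over 40 N, if the wrist force passes 120 N, or if a joint passes its speed limit or range.

## Working session

There is one attempt and no reset: what is moved stays moved. The work goes in short steps, Python scripts to look and compute and a shell command to move; the robot and the scene stay as the last step left them, time stands still between calls to the robot, and variables do not carry over. Pictures are saved under pics/ and viewed, and the job is handed in when it is done.

```bash
mkdir -p pics; cat > h.py <<'E'
import numpy as np, cv2
from workcell import sensors, camera, order
def snap(n,f):
    c=camera(n); cv2.imwrite(f'pics/{f}.png',c['pixels'][:,:,::-1]); np.savez(f'pics/{f}.npz',**c); return c
def load(f): return dict(np.load(f'pics/{f}.npz'))
def ray(c,u,v):
    K,T=c['intrinsics'],c['extrinsics']; d=T[:3,:3]@np.linalg.solve(K,[u,v,1.]); return T[:3,3],d/np.linalg.norm(d)
def plane(c,u,v,z):
    o,d=ray(c,u,v); return o+d*(z-o[2])/d[2]
def tri(c1,p1,c2,p2):
    o1,d1=ray(c1,*p1);o2,d2=ray(c2,*p2)
    A=np.stack([d1,-d2],1); s=np.linalg.lstsq(A,o2-o1,rcond=None)[0]
    a,b=o1+d1*s[0],o2+d2*s[1]; return (a+b)/2,np.linalg.norm(a-b)
def proj(c,P):
    q=np.linalg.inv(c['extrinsics'])@np.append(P,1); q=c['intrinsics']@q[:3]; return q[:2]/q[2]
def crop(c,f,u0,v0,u1,v1,s):
    cv2.imwrite(f'pics/{f}.png',cv2.resize(c['pixels'][v0:v1,u0:u1,::-1],None,fx=s,fy=s,interpolation=cv2.INTER_CUBIC))
E
python3 - <<'E'
from h import *
for n in('scene','top'):
    c=snap(n,n+'0'); print(c['intrinsics'],c['extrinsics'].round(3))
print(sensors.get_obs())
E
```

```text
[[496.28401219   0.         251.20781108]
 [  0.         496.28401219 190.31052962]
 [  0.           0.           1.        ]] [[ 0.607  0.444 -0.659  1.134]
 [ 0.795 -0.316  0.518 -0.449]
 [ 0.022 -0.838 -0.545  0.662]
 [ 0.     0.     0.     1.   ]]
[[398.73192176   0.         252.29211348]
 [  0.         398.73192176 194.27058525]
 [  0.           0.           1.        ]] [[ 0.022 -0.99   0.138  0.383]
 [-0.999 -0.017  0.038  0.021]
 [-0.035 -0.138 -0.99   0.909]
 [ 0.     0.     0.     1.   ]]
{'clock': 0.1, 'joint_pos': array([-1.22400189e+00,  2.41358431e-01,  3.87351557e-03,  1.33521154e+00,
        1.13574181e-05,  1.57077710e+00]), 'joint_vel': array([-0.00018785, -0.00146556,  0.00319903, -0.00072067, -0.00087747,
       -0.00084496]), 'tau': array([ 5.74246478e-04, -3.73138297e+01,  2.53010005e+01,  1.08506312e-02,
        8.15794749e-06,  1.99543656e-06]), 'eef_pos': array([ 0.16980025, -0.46983242,  0.30309703]), 'tool_rot': array([ 9.85002228e-01,  1.72539003e-01, -1.58311726e-04, -9.36799037e-04]), 'ft_force': array([ 0.91073302, -0.17654643, -0.24537684]), 'ft_torque': array([ 0.01375849, -0.0038036 , -0.03476058]), 'grip_width': 0.08536006028908025}
```

View pics/scene0.png

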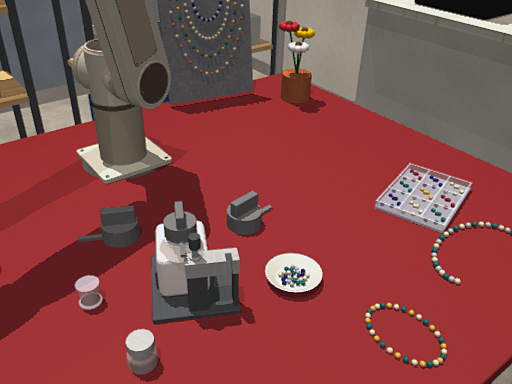

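View pics/top0.png

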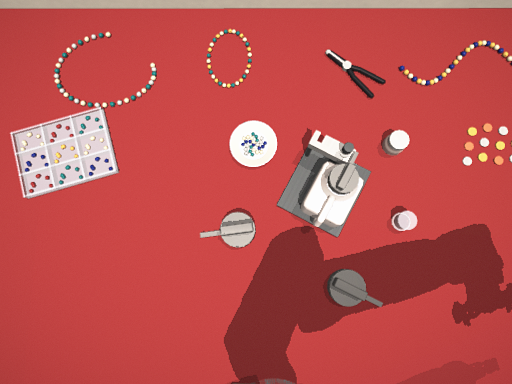

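The scene shows three cap-like things:
- one on the jug (scene 180,225; top 343,180)
- one loose on the table (scene 120,228; top 348,288)
- one loose on the table (scene 246,214; top 238,230)

The only pin knob is at scene 195,243 / top 347,150. I choose the cap on the jug and will check it in a crop.

```bash
python3 - <<'E'
from h import *
crop(load('scene0'),'cs',140,190,260,320,5) 
crop(load('top0'),'ct',270,115,380,245,5)
E
```

```text
(no output)
```

View pics/cs.png

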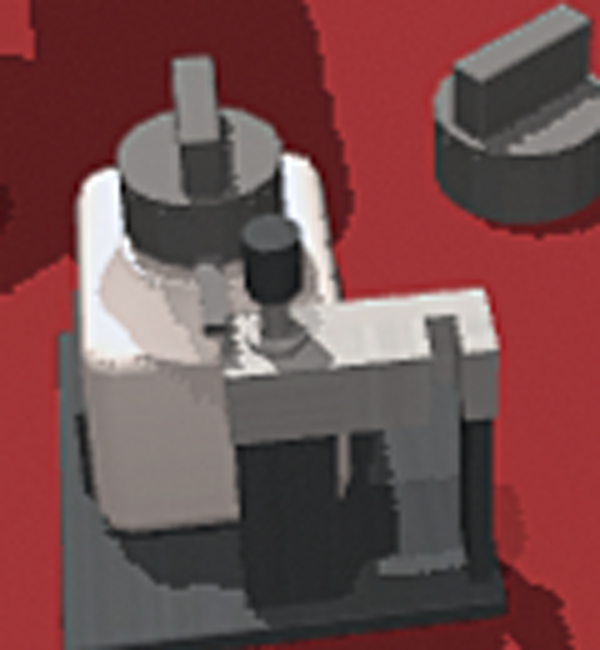

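View pics/ct.png

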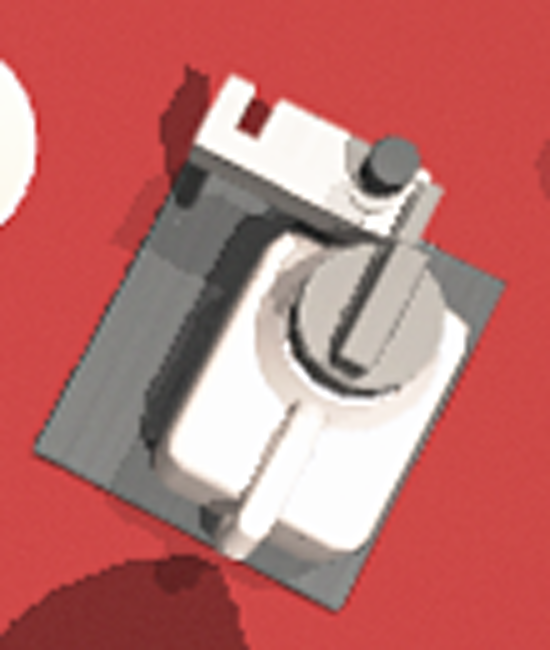

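The crops confirm the smallest cap is the one locked on the jug. Its tab runs beside the knob, and the notch is at the far end of the deck. Now I'll triangulate.

```bash
python3 - <<'E'
from h import *
s,t=load('scene0'),load('top0')
S=lambda U,V:((U+.5)/5-.5+140,(V+.5)/5-.5+190)
Tt=lambda U,V:((U+.5)/5-.5+270,(V+.5)/5-.5+115)
for n,a,b in [('knob',(272,232),(394,158)),('bar',(196,100),(384,305)),('deck++',(487,292),(190,147)),('deck +x+y',(498,350),(232,73)),
  ('deck+x-y',(228,372),(442,187))]:
    P,e=tri(s,S(*a),t,Tt(*b)); print(n,P.round(4),'gap',round(e,4))
d=[plane(t,*Tt(*p),.119) for p in [(232,73),(190,147),(442,187)]]; print('deck plane',np.round(d,4))
x=d[0]-d[1]; y=d[0]-d[2]; print(np.linalg.norm(x),np.linalg.norm(y), np.degrees(np.arctan2(x[1],x[0])),np.degrees(np.arctan2(y[1],y[0])))
d=[plane(s,*S(*p),.119) for p in [(498,350),(487,292),(228,372)]]; print('deck plane scene',np.round(d,4))
x=d[0]-d[1]; y=d[0]-d[2]; print(np.linalg.norm(x),np.linalg.norm(y), np.degrees(np.arctan2(x[1],x[0])),np.degrees(np.arctan2(y[1],y[0])))
# base plate corners at z=.010
b=[plane(t,*Tt(*p),.010) for p in [(35,450),(340,610),(505,285)]]; v=b[0]-b[1];w=b[2]-b[1]
print('base',np.round(b,4),np.linalg.norm(v),np.linalg.norm(w),np.degrees(np.arctan2(v[1],v[0])),np.degrees(np.arctan2(w[1],w[0])))
for p in [(247,95),(272,103),(236,128),(262,138)]: print('slot',plane(t,*Tt(*p),.119).round(4))
E
```

```text
knob [ 0.5824 -0.1318  0.1623] gap 0.0013
bar [ 0.5226 -0.1243  0.177 ] gap 0.0018
deck++ [ 0.5994 -0.0588  0.1133] gap 0.0023
deck +x+y [ 0.6295 -0.0757  0.1169] gap 0.0016
deck+x-y [ 0.5846 -0.1568  0.1173] gap 0.009
deck plane [[ 0.6284 -0.0761  0.119 ]
 [ 0.5972 -0.0592  0.119 ]
 [ 0.5819 -0.1603  0.119 ]]
0.03551490440383583 0.09613366241863189 -28.52277585629505 61.05423915122979
deck plane scene [[ 0.6319 -0.0765  0.119 ]
 [ 0.6056 -0.0619  0.119 ]
 [ 0.589  -0.154   0.119 ]]
0.030041761370008937 0.08860769659814474 -29.044113951216158 61.078124157351944
base [[ 0.4848 -0.0006  0.01  ]
 [ 0.4155 -0.1373  0.01  ]
 [ 0.5641 -0.2129  0.01  ]] 0.15327911349922396 0.1667189170205191 63.10230142160482 -26.966903231081933
slot [ 0.6192 -0.0822  0.119 ]
slot [ 0.616  -0.0923  0.119 ]
slot [ 0.6054 -0.0778  0.119 ]
slot [ 0.6013 -0.0882  0.119 ]
```

```bash
python3 - <<'E'
from h import *
s,t=load('scene0'),load('top0')
S=lambda U,V:((U+.5)/5-.5+140,(V+.5)/5-.5+190)
Tt=lambda U,V:((U+.5)/5-.5+270,(V+.5)/5-.5+115)
M=[(56,20,165),(0,0,181),(72,92,119),(40,92,119),(72,2,119)]
s_=[(272,232),(196,100),(498,350),(487,292),(228,372)]
t_=[(394,158),(384,305),(232,73),(190,147),(442,187)]
from scipy.spatial.transform import Rotation as R
def kab(A,B):
    A=np.array(A);B=np.array(B);a=A.mean(0);b=B.mean(0)
    r,_=R.align_vectors(np.c_[B-b,np.zeros(len(A))],np.c_[A-a,np.zeros(len(A))]); th=r.as_euler('zyx')[0]
    Q=r.as_matrix()[:2,:2]; o=b-Q@a
    return th,o,(A@Q.T+o-B)
for nm,c,f,pp in(('scene',s,S,s_),('top',t,Tt,t_)):
    B=[plane(c,*f(*p),m[2]/1e3)[:2] for p,m in zip(pp,M)]
    th,o,e=kab([np.array(m[:2])/1e3 for m in M],B); print(nm,np.degrees(th),o.round(4),(e*1e3).round(1).tolist())
E
```

```text
scene -27.52472923066932 [ 0.5265 -0.1247] [[-0.3, 0.2], [-1.8, 1.5], [1.0, 0.1], [-1.1, 0.3], [2.2, -2.1]]
top -27.890546506001577 [ 0.5204 -0.1243] [[-2.2, -1.0], [-1.0, -0.0], [-1.4, -0.5], [1.5, -2.5], [3.0, 4.1]]
```

```bash
cat >> h.py <<'E'
from scipy.spatial.transform import Rotation as Rn
JUG=np.array([.5235,-.1245]); YAW=-27.7
def jugp(x,y):
    a=np.radians(YAW); return JUG+np.array([np.cos(a)*x-np.sin(a)*y,np.sin(a)*x+np.cos(a)*y])/1e3
def go(x,y,z,psi=None):
    o=sensors.get_obs(); R=Rn.from_quat(o['tool_rot']); d=R.inv().apply(np.array([x,y,z])-o['eef_pos'])*1e3
    m=R.as_matrix(); p=np.degrees(np.arctan2(m[1,0],m[0,0])); t=0 if psi is None else -((psi-p+180)%360-180)/6
    print('psi',p.round(2),'shift mm',d.round(1),'turn units',round(t,2))
def st():
    o=sensors.get_obs(); m=Rn.from_quat(o['tool_rot']).as_matrix()
    print('t',round(o['clock'],2),'p',o['eef_pos'].round(4),'psi',np.degrees(np.arctan2(m[1,0],m[0,0])).round(2),'tilt',np.degrees(np.arccos(-m[2,2])).round(2),'F',o['ft_force'].round(1),'T',o['ft_torque'].round(2),'w',round(o['grip_width'],4),'j',o['joint_pos'].round(3))
E
python3 -m inch '[1,0,0,0,1]'
python3 -c "
from h import *
st();p=jugp(56,20);print(p);go(*p,.30,152.3);go(*p,.30,-27.7)"
```

```text
clock: 0.2
eef_pos: [0.1698, -0.4699, 0.3033]
tool_rot: [0.993, 0.119, -0.0, -0.001]
ft_force: [0.1, -0.5, 0.3]
grip_width: 0.0856
t 0.2 p [ 0.1698 -0.4699  0.3033] psi 13.72 tilt 0.08 F [ 0.1 -0.5  0.3] T [-0.02 -0.01  0.04] w 0.0856 j [-1.224  0.241  0.004  1.335  0.     1.678]
[ 0.58237888 -0.13282328]
psi 13.72 shift mm [ 480.7 -229.7    3.5] turn units -23.1
psi 13.72 shift mm [ 480.7 -229.7    3.5] turn units 6.9
```

```bash
python3 -m inch '[1,60,-29,0,-1.4,1,120,-57,0,-2.8,1,180,-86,0,-4.2,1,240,-115,0,-5.6,1,280,-134,0,-7,1,320,-153,0,-8.4,1,360,-172,0,-9.8,1,380,-182,0,-11.2]'
python3 -c "
from h import *
st();p=jugp(56,20);print(p);go(*p,.30,152.3)"
```

```text
clock: 1.0
eef_pos: [0.48, -0.2144, 0.3036]
tool_rot: [0.758, 0.652, -0.0, -0.0]
ft_force: [0.4, -1.4, -1.1]
grip_width: 0.0855
t 1.0 p [ 0.48   -0.2144  0.3036] psi 81.42 tilt 0.03 F [ 0.4 -1.4 -1.1] T [-0.08 -0.03 -0.01] w 0.0855 j [-0.42   0.292  0.073  1.352 -0.     1.3  ]
[ 0.58237888 -0.13282328]
psi 81.42 shift mm [95.9 89.1  3.5] turn units -11.81
```

```bash
python3 -m inch '[0.2,20,18,0,-1.4,0.2,40,37,0,-2.8,0.2,60,56,0,-4.2,0.2,80,74,0,-5.6,0.2,96,89,3,-7,0.2,96,89,3,-8.4,0.2,96,89,3,-9.8,0.2,96,89,3,-11.2]'
python3 -m inch '[0.2,0,0,0,-0.6,0.2,0,0,0,-0.6]'
python3 - <<'E'
from h import *
s=snap('scene','s1');t=snap('top','t1')
st();p=jugp(56,20);print(p);go(*p,.215,152.3)
crop(s,'s1c',120,100,280,260,4);crop(t,'t1c',270,80,420,230,4)
E
```

```text
clock: 1.8
eef_pos: [0.5816, -0.1346, 0.2999]
tool_rot: [0.27, 0.963, -0.0, -0.001]
ft_force: [0.0, -0.8, 0.3]
grip_width: 0.0511
clock: 2.0
eef_pos: [0.5814, -0.1349, 0.3002]
tool_rot: [0.243, 0.97, 0.0, -0.001]
ft_force: [-0.7, -0.6, -0.1]
grip_width: 0.051
t 2.1 p [ 0.5815 -0.135   0.3004] psi 151.79 tilt 0.06 F [0.3 0.8 0.7] T [-0.01  0.02 -0.02] w 0.0511 j [-0.228  0.439  0.279  1.412 -0.     0.264]
[ 0.58237888 -0.13282328]
psi 151.79 shift mm [ 0.2  2.4 85.4] turn units -0.09
```

View pics/s1c.png

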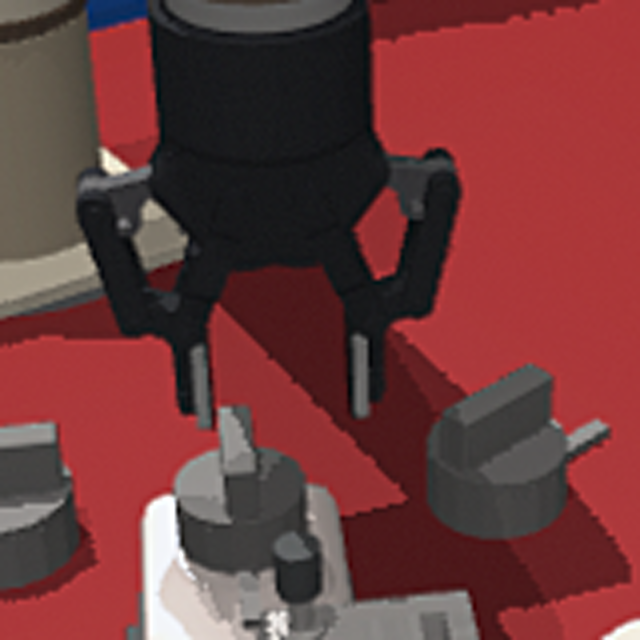

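View pics/t1c.png

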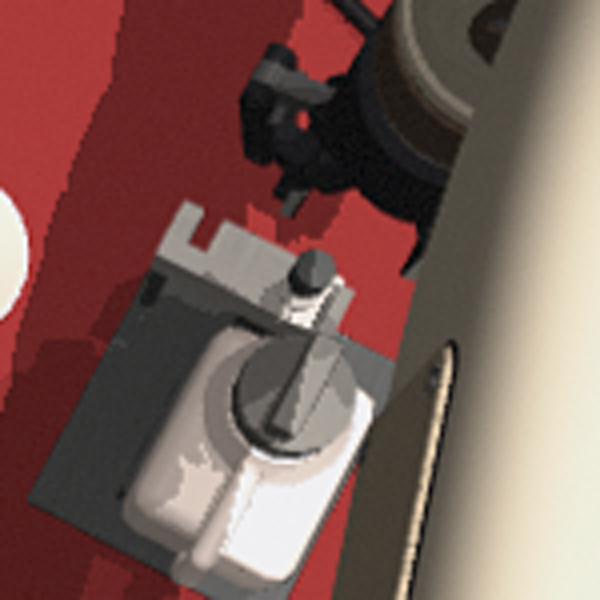

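```bash
python3 - <<'E'
from h import *
s=load('s1');t=load('t1');o=sensors.get_obs();R=Rn.from_quat(o['tool_rot'])
for d in (68,72):
  for x in(-11,11):
    for y in(-25.5,25.5):
      P=o['eef_pos']+R.apply([x,y,d])/1e3; a=proj(s,P);b=proj(t,P)
      print(d,x,y,'scene crop',((a-[120,100]+.5)*4-.5).round(0),'top crop',((b-[270,80]+.5)*4-.5).round(0))
E
```

```text
68 -11 -25.5 scene crop [213. 424.] top crop [419. 232.]
68 -11 25.5 scene crop [349. 414.] top crop [313. 177.]
68 11 -25.5 scene crop [212. 392.] top crop [395. 276.]
68 11 25.5 scene crop [344. 383.] top crop [290. 220.]
72 -11 -25.5 scene crop [214. 433.] top crop [416. 235.]
72 -11 25.5 scene crop [349. 423.] top crop [312. 180.]
72 11 -25.5 scene crop [212. 401.] top crop [393. 278.]
72 11 25.5 scene crop [344. 391.] top crop [288. 223.]
```

```bash
python3 - <<'E'
from h import *
s=load('s1');t=load('t1')
for n,x,y,z in [('knobtop',56,20,165),('bartop',0,0,181),('bar+',25,0,181),('bar-',-25,0,181),('notch',58,75,119),('deck++',72,92,119),('-+',40,92,119),('+-',72,2,119)]:
    P=np.append(jugp(x,y),z/1e3); print(n,'scene crop',((proj(s,P)-[120,100]+.5)*4-.5).round(0),'top crop',((proj(t,P)-[270,80]+.5)*4-.5).round(0))
crop(s,'s2c',150,190,250,290,6);crop(t,'t2c',290,120,390,220,6)
E
```

```text
knobtop scene crop [293. 541.] top crop [317. 264.]
bartop scene crop [234. 433.] top crop [308. 379.]
bar+ scene crop [237. 468.] top crop [332. 333.]
bar- scene crop [232. 400.] top crop [283. 426.]
notch scene crop [430. 620.] top crop [203. 234.]
deck++ scene crop [476. 638.] top crop [186. 195.]
-+ scene crop [465. 589.] top crop [157. 249.]
+- scene crop [257. 659.] top crop [345. 277.]
```

View pics/t2c.png

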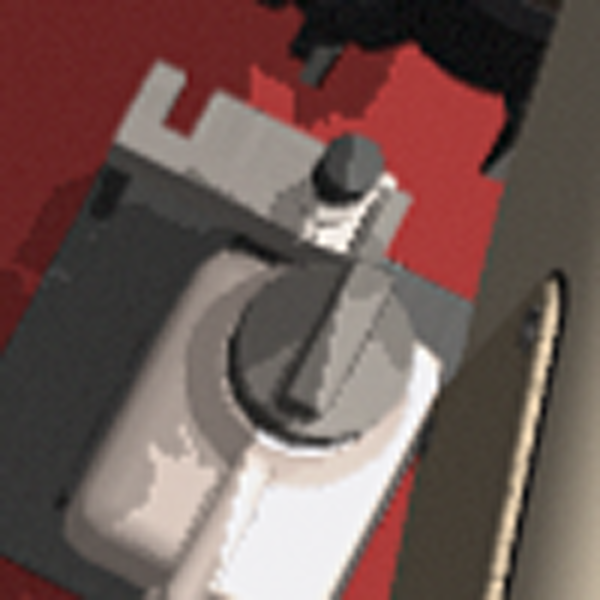

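View pics/s2c.png

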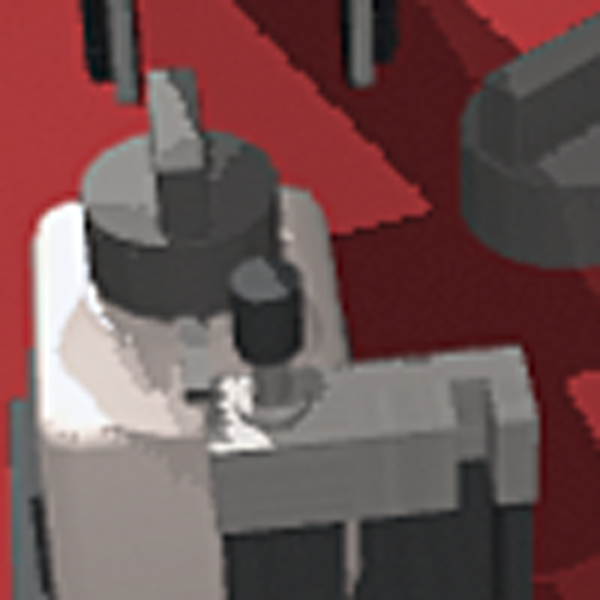

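```bash
python3 -m inch '[0.2,0,2.4,20,-0.1,0.2,0,2.4,40,-0.1,0.2,0,2.4,55,-0.1,0.2,0,2.4,65,-0.1,0.2,0,2.4,75,-0.1,0.2,0,2.4,82,-0.1,0.2,0,2.4,85,-0.1,0.2,0,2.4,85,-0.1]'
python3 - <<'E'
from h import *
st();p=jugp(56,20);go(*p,.215,152.3)
s=snap('scene','s3');t=snap('top','t3')
crop(s,'s3c',140,150,260,270,5)
E
```

```text
clock: 2.9
eef_pos: [0.5827, -0.133, 0.2158]
tool_rot: [0.238, 0.971, 0.0, -0.0]
ft_force: [-0.6, -0.1, 0.7]
grip_width: 0.0513
t 2.9 p [ 0.5827 -0.133   0.2158] psi 152.46 tilt 0.01 F [-0.6 -0.1  0.7] T [ 0.02 -0.01  0.03] w 0.0513 j [-0.224  0.482  0.123  1.213  0.     0.256]
psi 152.46 shift mm [ 0.4 -0.   0.8] turn units 0.03
```

View pics/s3c.png

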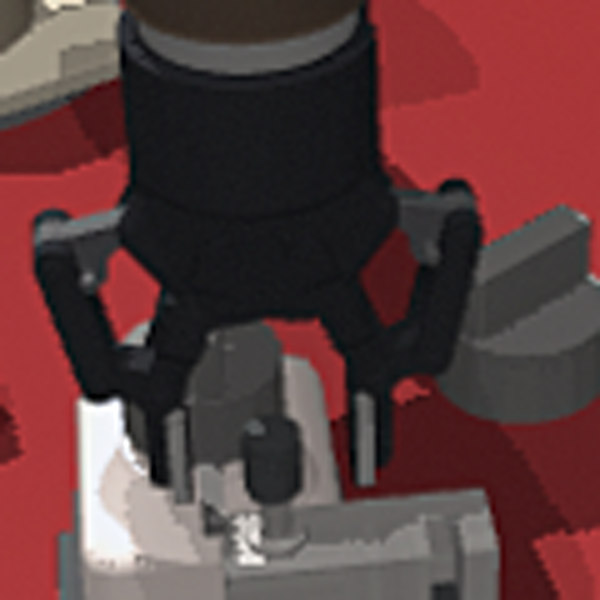

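The pads stand either side of the knob: inner edges at crop 188 and 357, knob centre at 272. It is centred, so I close.

```bash
python3 -m inch '[-1,0,0,0,0,-1,0,0,0,0,-1,0,0,0,0,-1,0,0,0,0,-1,0,0,0,0]'
python3 -c "
from h import *
st();s=snap('scene','s4');crop(s,'s4c',140,150,260,270,5)"
```

```text
clock: 3.5
eef_pos: [0.5831, -0.1329, 0.2166]
tool_rot: [0.238, 0.971, 0.0, 0.001]
ft_force: [0.2, 1.2, 3.4]
grip_width: 0.0179
t 3.5 p [ 0.5831 -0.1329  0.2166] psi 152.48 tilt 0.08 F [0.2 1.2 3.4] T [ 0.11  0.01 -0.03] w 0.0179 j [-0.224  0.481  0.124  1.213  0.     0.256]
```

View pics/s4c.png

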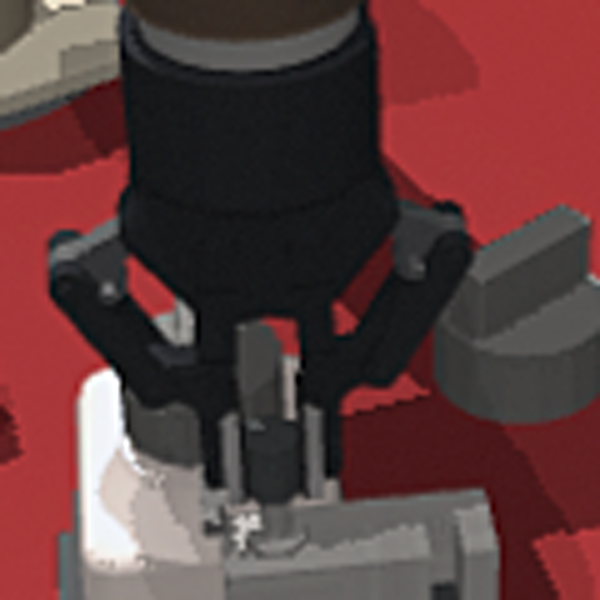

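```bash
python3 -m inch '[-1,0,0,-5,0,-1,0,0,-12,0,-1,0,0,-22,0,-1,0,0,-32,0,-1,0,0,-42,0,-1,0,0,-42,0]'
python3 -c "
from h import *
st();s=snap('scene','s5');t=snap('top','t5');crop(s,'s5c',140,120,260,240,5);crop(t,'t5c',290,100,390,200,6);p=jugp(58,75);print(p);go(*p,.2586,152.3)"
```

```text
clock: 4.15
eef_pos: [0.5837, -0.1332, 0.2603]
tool_rot: [0.238, 0.971, 0.0, 0.002]
ft_force: [-0.4, 0.1, -0.7]
grip_width: 0.018
t 4.15 p [ 0.5837 -0.1332  0.2603] psi 152.47 tilt 0.23 F [-0.4  0.1 -0.7] T [-0.05  0.05 -0.08] w 0.018 j [-0.224  0.455  0.199  1.311 -0.     0.256]
[ 0.60971598 -0.08505632]
psi 152.47 shift mm [-1.6 54.9 -0.2] turn units 0.03
```

View pics/s5c.png

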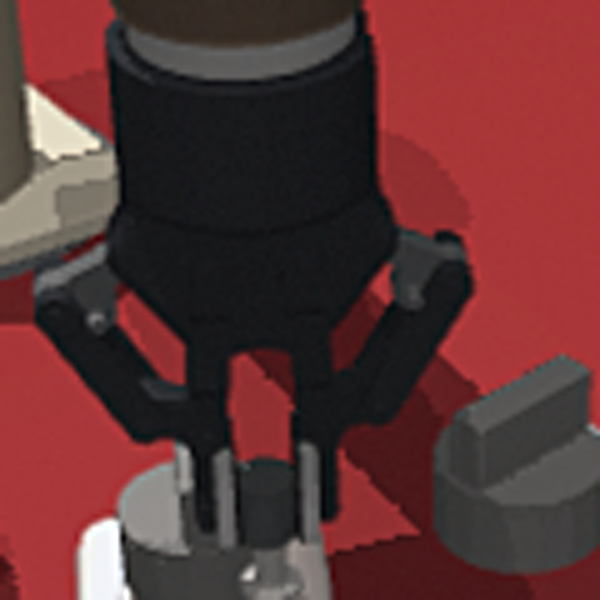

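View pics/t5c.png

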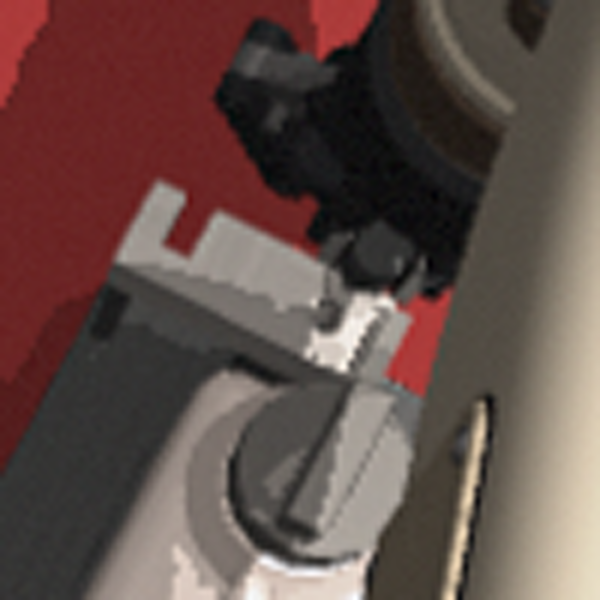

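```bash
python3 -m inch '[-1,-1,15,0,0,-1,-2,30,0,0,-1,-3,42,0,0,-1,-3,52,0,0,-1,-3,55,0,0,-1,-3,55,0,0]'
python3 - <<'E'
from h import *
s=load('s1');a=np.radians(YAW);Q=np.array([[np.cos(a),-np.sin(a)],[np.sin(a),np.cos(a)]])
f=lambda U,V:((U+.5)/6-.5+150,(V+.5)/6-.5+190)
k=plane(s,*f(262,274),.165)[:2]
for p in[(471,380),(476,440),(458,440),(495,440),(452,380),(490,380)]:
    n=plane(s,*f(*p),.119)[:2]; print(p,'rel knob in jug axes mm',(Q.T@(n-k)*1e3).round(1))
t=load('t1');f=lambda U,V:((U+.5)/6-.5+290,(V+.5)/6-.5+120)
k=plane(t,*f(353,158),.165)[:2]
for p in[(163,130),(192,137),(187,75),(213,88)]:
    n=plane(t,*f(*p),.119)[:2]; print(p,'top rel',(Q.T@(n-k)*1e3).round(1))
st();s=snap('scene','s6');crop(s,'s6c',160,130,280,280,4);t=snap('top','t6');crop(t,'t6c',290,100,390,200,6)
E
```

```text
clock: 4.85
eef_pos: [0.6111, -0.0847, 0.2576]
tool_rot: [0.237, 0.971, -0.0, -0.0]
ft_force: [-0.3, 0.0, -0.4]
grip_width: 0.0178
(471, 380) rel knob in jug axes mm [-2.7 56.6]
(476, 440) rel knob in jug axes mm [22.4 54.7]
(458, 440) rel knob in jug axes mm [21.7 49.8]
(495, 440) rel knob in jug axes mm [23.2 59.8]
(452, 380) rel knob in jug axes mm [-3.5 51.3]
(490, 380) rel knob in jug axes mm [-2.  61.8]
(163, 130) top rel [-6.4 57.9]
(192, 137) top rel [-3.9 48.2]
(187, 75) top rel [14.5 59.7]
(213, 88) top rel [14.6 49.8]
t 4.85 p [ 0.6111 -0.0847  0.2576] psi 152.55 tilt 0.03 F [-0.3  0.  -0.4] T [-0.01 -0.02 -0.03] w 0.0178 j [-0.138  0.496  0.258  1.333 -0.     0.341]
```

View pics/s6c.png

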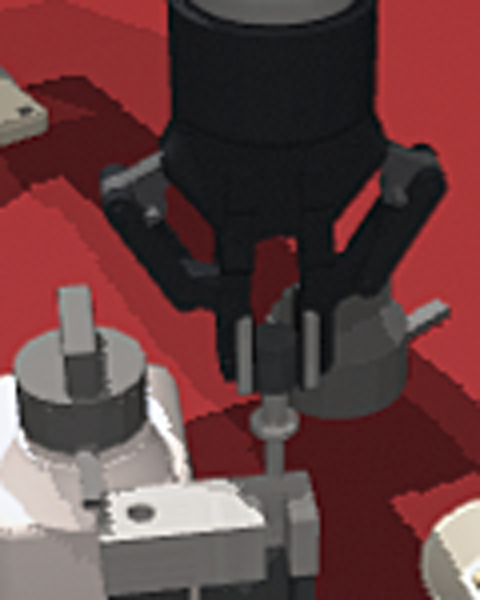

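View pics/t6c.png

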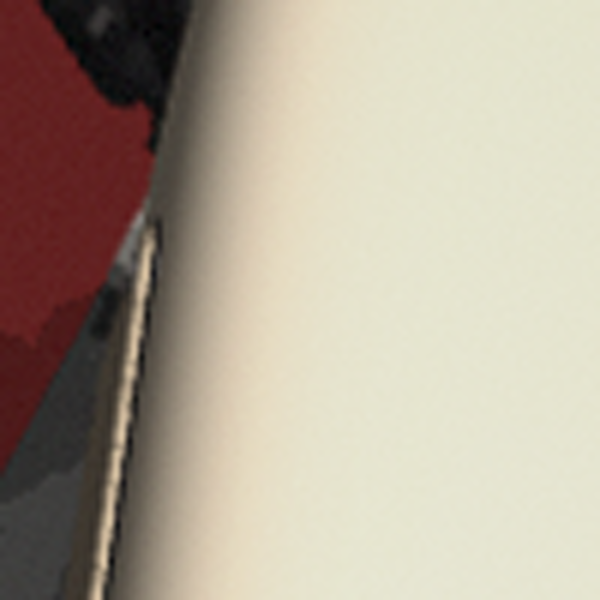

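```bash
python3 - <<'E'
from h import *
s=load('s6');crop(s,'s6d',180,220,245,280,9)
f=lambda U,V:((U+.5)/4-.5+160,(V+.5)/4-.5+130)
p=plane(s,*f(142,512),.119);print('bore',p.round(4),'model',jugp(56,20).round(4))
o=sensors.get_obs()['eef_pos']
c9=lambda P:((proj(s,P)-[180,220]+.5)*9-.5).round(0)
for n,x,y in[('notch',58,75),('closed',52,75),('open',72,75),('bore',56,20)]: print(n,c9(np.append(jugp(x,y),.119)))
for z in(.119+.043,.119+.043-.025,.119): print('pin',z,c9(np.array([o[0],o[1],z])))
E
```

```text
bore [ 0.5851 -0.1326  0.119 ] model [ 0.5824 -0.1328]
notch [429. 315.]
closed [425. 294.]
open [439. 364.]
bore [131. 335.]
pin 0.16199999999999998 [429. 136.]
pin 0.13699999999999998 [429. 243.]
pin 0.119 [430. 319.]
```

View pics/s6d.png

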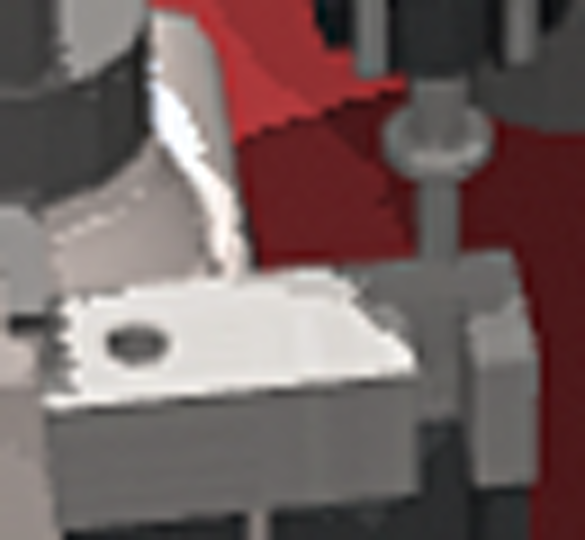

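```bash
python3 -m inch '[-1,0,-0.8,6,0,-1,0,-0.8,12,0,-1,0,-0.8,17,0,-1,0,-0.8,21,0,-1,0,-0.8,24,0]'
python3 - <<'E'
from h import *
st();s=snap('scene','s7');crop(s,'s7d',180,200,245,280,7)
E
```

```text
clock: 5.45
eef_pos: [0.6102, -0.0864, 0.2332]
tool_rot: [0.238, 0.971, -0.0, -0.0]
ft_force: [0.1, -0.0, -0.3]
grip_width: 0.0176
t 5.45 p [ 0.6102 -0.0864  0.2332] psi 152.45 tilt 0.05 F [ 0.1 -0.  -0.3] T [-0.02  0.   -0.03] w 0.0176 j [-0.141  0.508  0.212  1.276 -0.     0.34 ]
```

View pics/s7d.png

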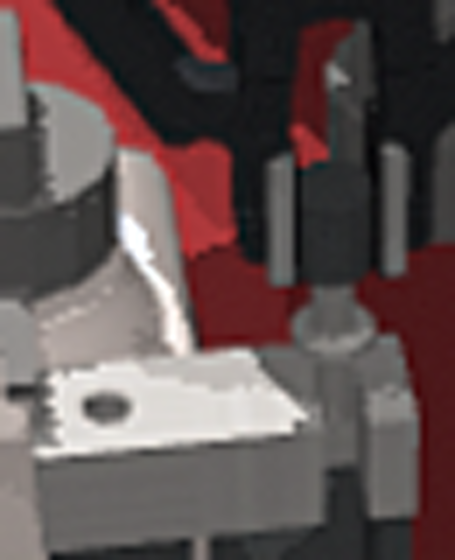

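```bash
python3 -m inch '[-1,0,0.8,4,0,-1,0,0.8,8,0,-1,0,0.8,12,0,-1,0,0.8,15,0,-1,0,0.8,16,0,-1,0,0.8,16,0]'
python3 - <<'E'
from h import *
st();s=snap('scene','s8');crop(s,'s8d',180,200,245,280,7)
E
```

```text
clock: 6.1
eef_pos: [0.6107, -0.0855, 0.2177]
tool_rot: [0.238, 0.971, -0.0, -0.0]
ft_force: [-0.3, -0.4, -0.9]
grip_width: 0.0178
t 6.1 p [ 0.6107 -0.0855  0.2177] psi 152.47 tilt 0.03 F [-0.3 -0.4 -0.9] T [ 0.04 -0.   -0.01] w 0.0178 j [-0.139  0.518  0.187  1.241 -0.     0.341]
```

View pics/s8d.png

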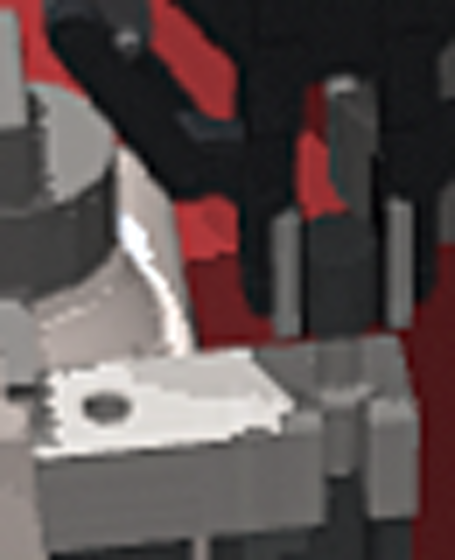

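```bash
python3 -m inch '[-1,0,0,0.7,0,-1,0,0,1.4,0,-1,0,0,1.4,0]'; python3 -m inch '[0,0,0,1,0,0.1,0,0,1,0,0.2,0,0,1,0,0.2,0,0,1,0,0.2,0,0,-20,0,0.2,0,0,-50,0,0.2,0,0,-80,0,0.2,0,0,-80,0]'
python3 - <<'E'
from h import *
st();s=snap('scene','s9');t=snap('top','t9');crop(s,'s9d',150,180,245,290,5);go(*JUG,.30,152.3)
E
```

```text
clock: 6.45
eef_pos: [0.611, -0.0856, 0.2167]
tool_rot: [0.238, 0.971, 0.0, 0.0]
ft_force: [-0.2, 0.6, 0.1]
grip_width: 0.0179
clock: 7.25
eef_pos: [0.6128, -0.0858, 0.3019]
tool_rot: [0.238, 0.971, 0.0, 0.005]
ft_force: [0.0, 0.0, 1.0]
grip_width: 0.0512
t 7.25 p [ 0.6128 -0.0858  0.3019] psi 152.47 tilt 0.55 F [0. 0. 1.] T [-0.01 -0.    0.07] w 0.0512 j [-0.139  0.477  0.343  1.426  0.     0.341]
psi 152.47 shift mm [ 59.8 -75.   -2.7] turn units 0.03
```

View pics/s9d.png

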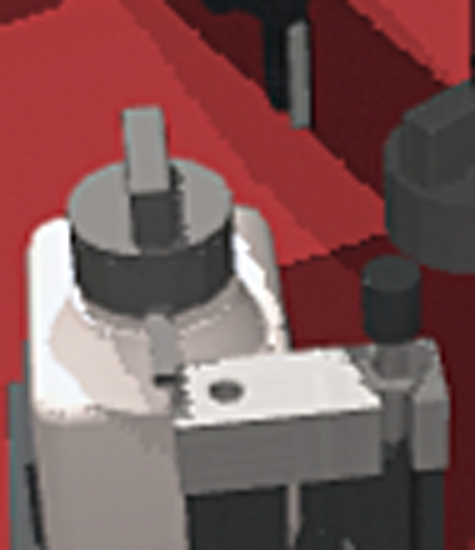

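The pin hangs upright in the notch (crop 392,300 knob; collar on the deck at 395,370) and the bore is empty (225,390). Next is the cap.

```bash
python3 -m inch '[0.2,15,-20,0,0,0.2,30,-40,0,0,0.2,45,-58,0,0,0.2,57,-71,0,0,0.2,60,-75,0,0,0.2,60,-75,0,0,0.2,60,-75,20,0,0.2,60,-75,20,0]'
python3 - <<'E'
from h import *
st();s=snap('scene','s10');t=snap('top','t10');crop(s,'s10d',140,120,245,240,5);go(*JUG,.2315,152.3)
P=sensors.get_obs()['eef_pos'];print(((proj(s,P-[0,0,.07])-[140,120]+.5)*5-.5).round(0),((proj(s,np.append(JUG,.181))-[140,120]+.5)*5-.5).round(0))
E
```

```text
clock: 8.15
eef_pos: [0.5225, -0.1237, 0.2738]
tool_rot: [0.238, 0.971, 0.0, -0.002]
ft_force: [-0.1, -0.0, -0.0]
grip_width: 0.0512
t 8.15 p [ 0.5225 -0.1237  0.2738] psi 152.5 tilt 0.27 F [-0.1 -0.  -0. ] T [ 0.01  0.03 -0.01] w 0.0512 j [-0.233  0.331  0.049  1.294  0.     0.247]
psi 152.51 shift mm [-0.6 -0.4 44.3] turn units 0.03
[190. 379.] [193. 442.]
```

View pics/s10d.png

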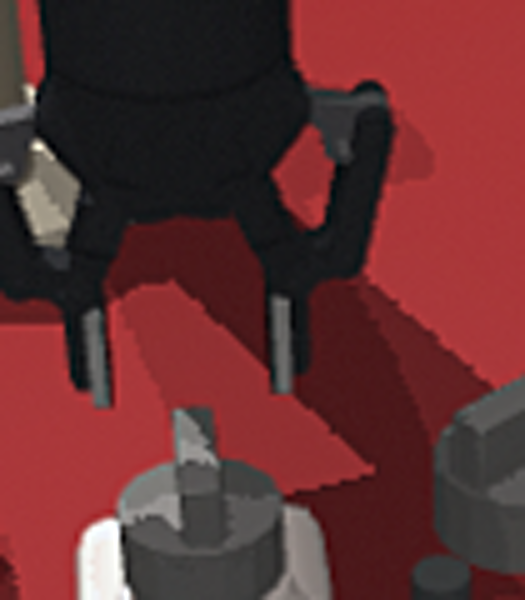

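View pics/t10.png

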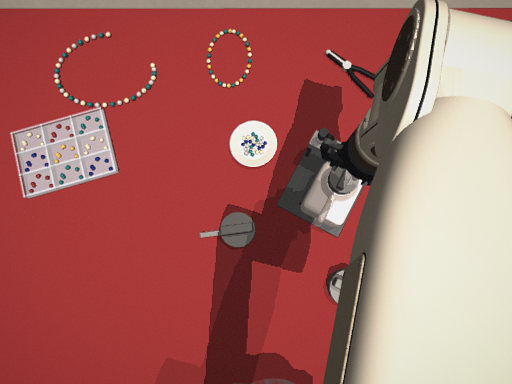

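```bash
python3 -m inch '[0.2,0,1,12,0,0.2,0,1,24,0,0.2,0,1,32,0,0.2,0,1,36,0,0.2,0,1,36,0]'
python3 - <<'E'
from h import *
st();s=snap('scene','s11');crop(s,'s11d',150,170,210,240,8);go(*JUG,.2315,152.3)
P=sensors.get_obs()['eef_pos'];print(((proj(s,P-[0,0,.07])-[150,170]+.5)*8-.5).round(0),((proj(s,np.append(JUG,.181))-[150,170]+.5)*8-.5).round(0))
E
```

```text
clock: 8.75
eef_pos: [0.523, -0.1233, 0.2395]
tool_rot: [0.238, 0.971, -0.0, -0.001]
ft_force: [0.4, -0.4, -0.2]
grip_width: 0.0513
t 8.75 p [ 0.523  -0.1233  0.2395] psi 152.47 tilt 0.11 F [ 0.4 -0.4 -0.2] T [-0.02  0.01  0.03] w 0.0513 j [-0.232  0.351 -0.014  1.208 -0.     0.249]
psi 152.47 shift mm [-0.7 -0.9  8.7] turn units 0.03
[236. 347.] [229. 307.]
```

View pics/s11d.png

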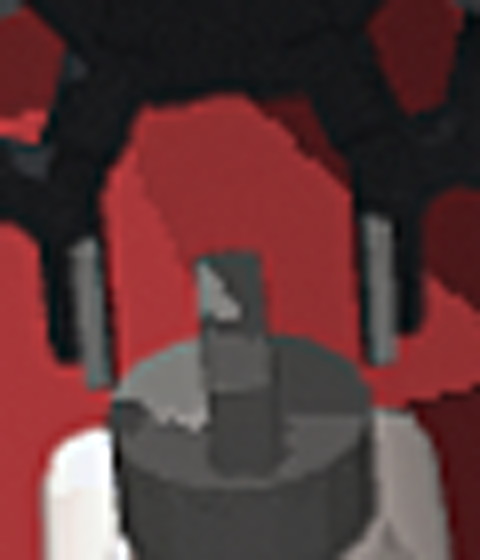

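```bash
python3 -m inch '[0.2,-0.7,0,4,0,0.2,-0.7,0,7.5,0,0.2,-0.7,0,7.5,0]'; python3 -m inch '[-1,0,0,0,0,-1,0,0,0,0,-1,0,0,0,0,-1,0,0,0,0,-1,0,0,0,0,-1,0,0,0,0]'
python3 - <<'E'
from h import *
st();s=snap('scene','s12');crop(s,'s12d',150,170,210,240,8)
E
```

```text
clock: 9.1
eef_pos: [0.5238, -0.1238, 0.2326]
tool_rot: [0.238, 0.971, 0.0, -0.0]
ft_force: [-0.3, 0.3, 0.5]
grip_width: 0.0513
clock: 9.7
eef_pos: [0.5241, -0.1239, 0.2334]
tool_rot: [0.238, 0.971, -0.0, 0.0]
ft_force: [-1.4, -1.4, 3.9]
grip_width: 0.0127
t 9.7 p [ 0.5241 -0.1239  0.2334] psi 152.46 tilt 0.03 F [-1.4 -1.4  3.9] T [-0.14  0.32  0.05] w 0.0127 j [-0.232  0.356 -0.023  1.191 -0.     0.249]
```

View pics/s12d.png

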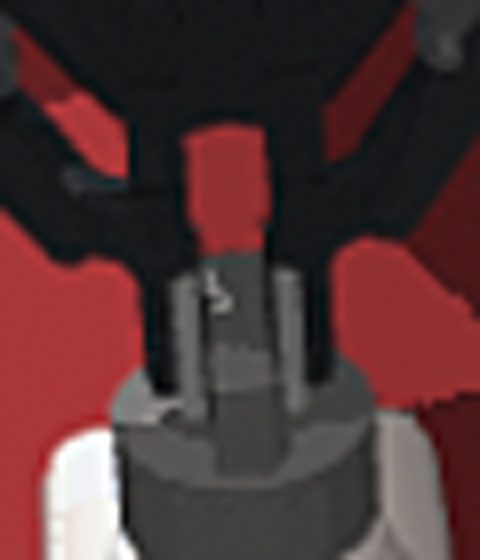

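```bash
python3 -m inch '[-1,0,0,2,0,-1,0,0,4,0,-1,0,0,6,0,-1,0,0,6,0,-1,0,0,6,0]'; python3 -c "
from h import *
st()"
```

```text
clock: 10.25
eef_pos: [0.5241, -0.1239, 0.2282]
tool_rot: [0.238, 0.971, -0.0, 0.001]
ft_force: [-2.5, -0.5, 8.9]
grip_width: 0.0128
t 10.25 p [ 0.5241 -0.1239  0.2282] psi 152.46 tilt 0.07 F [-2.5 -0.5  8.9] T [-0.07  0.74  0.  ] w 0.0128 j [-0.232  0.359 -0.033  1.178 -0.     0.249]
```

```bash
python3 -m inch '[-1,0,0,1,0,-1,0,0,1,-0.7,-1,0,0,1,-1.5,-1,0,0,1,-2.2,-1,0,0,1,-3,-1,0,0,1,-3]'; python3 - <<'E'
from h import *
st();s=snap('scene','s13');crop(s,'s13d',150,170,230,260,7)
E
```

```text
clock: 10.85
eef_pos: [0.5252, -0.1236, 0.2279]
tool_rot: [0.082, 0.997, 0.0, 0.002]
ft_force: [-0.6, 1.2, 8.8]
grip_width: 0.0128
t 10.85 p [ 0.5252 -0.1236  0.2279] psi 170.57 tilt 0.24 F [-0.6  1.2  8.8] T [0.21 0.3  0.02] w 0.0128 j [-2.320e-01  3.590e-01 -3.300e-02  1.174e+00  1.000e-03 -6.700e-02]
```

View pics/s13d.png

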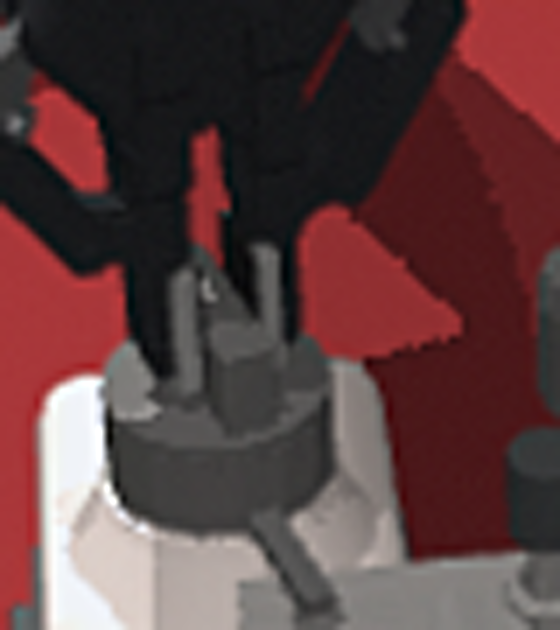

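Turning works: the tab has moved past the bore (crop 300,565) with low torque. I continue to 60°.

```bash
python3 -m inch '[-1,0,0,0,-1,-1,0,0,0,-2,-1,0,0,0,-3,-1,0,0,0,-4,-1,0,0,0,-5,-1,0,0,0,-6,-1,0,0,0,-7,-1,0,0,0,-7]'; python3 - <<'E'
from h import *
st();s=snap('scene','s14');crop(s,'s14d',150,170,230,260,7)
E
```

```text
clock: 11.7
eef_pos: [0.5252, -0.1234, 0.2278]
tool_rot: [-0.281, 0.96, -0.0, 0.002]
ft_force: [-0.8, 0.9, 9.2]
grip_width: 0.0126
t 11.7 p [ 0.5252 -0.1234  0.2278] psi -147.4 tilt 0.23 F [-0.8  0.9  9.2] T [0.3  0.23 0.05] w 0.0126 j [-0.231  0.359 -0.033  1.174  0.002 -0.8  ]
```

View pics/s14d.png

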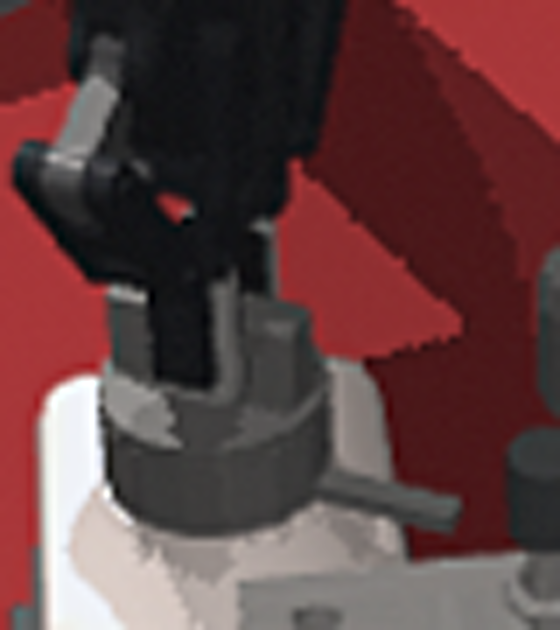

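```bash
python3 -m inch '[-1,0,0,-3,0,-1,0,0,-7,0,-1,0,0,-12,0,-1,0,0,-18,0,-1,0,0,-25,0,-1,0,0,-25,0]'; python3 - <<'E'
from h import *
st();s=snap('scene','s15');crop(s,'s15d',150,150,230,240,7)
E
```

```text
clock: 12.35
eef_pos: [0.5244, -0.1239, 0.2517]
tool_rot: [-0.28, 0.96, -0.0, 0.0]
ft_force: [0.9, 0.7, -1.0]
grip_width: 0.0128
t 12.35 p [ 0.5244 -0.1239  0.2517] psi -147.53 tilt 0.05 F [ 0.9  0.7 -1. ] T [ 0.03 -0.03  0.01] w 0.0128 j [-0.232  0.344  0.009  1.235 -0.    -0.799]
```

View pics/s15d.png

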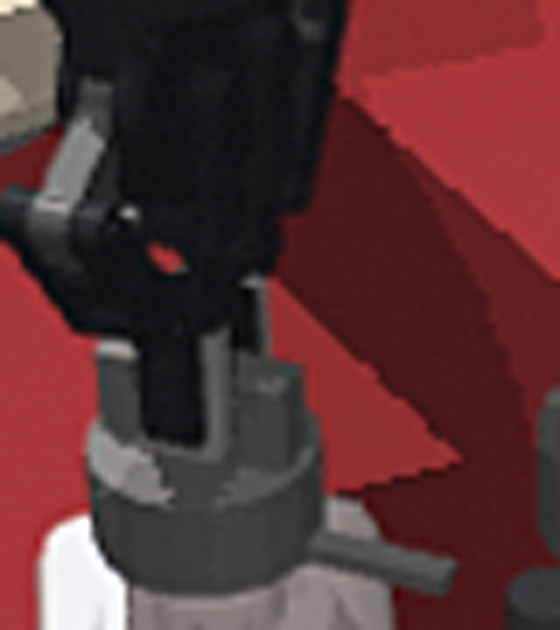

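The cap is free: wrist force is about its own weight.

```bash
python3 -m inch '[-1,0,0,-8,0,-1,0,0,-18,0,-1,0,0,-30,0,-1,0,0,-42,0,-1,0,0,-54,0,-1,0,0,-64,0,-1,0,0,-71,0,-1,0,0,-75,0]'; python3 -m inch '[-1,0,0,0,0,-1,0,0,0,0,-1,0,0,0,0,-1,0,0,0,0,-1,0,0,0,0]'; python3 - <<'E'
from h import *
st();s=snap('scene','s16');t=snap('top','t16');crop(s,'s16d',130,110,250,290,3);go(*JUG,.327)
E
```

```text
clock: 13.2
eef_pos: [0.5243, -0.1238, 0.327]
tool_rot: [-0.28, 0.96, -0.0, 0.001]
ft_force: [-0.0, -0.5, -0.6]
grip_width: 0.0124
clock: 13.7
eef_pos: [0.524, -0.1237, 0.3256]
tool_rot: [-0.28, 0.96, 0.0, -0.0]
ft_force: [0.4, -0.1, -0.4]
grip_width: 0.0126
t 13.7 p [ 0.524  -0.1237  0.3256] psi -147.53 tilt 0.04 F [ 0.4 -0.1 -0.4] T [0.03 0.02 0.02] w 0.0126 j [-0.232  0.31   0.155  1.417  0.    -0.799]
psi -147.53 shift mm [ 0.8 -0.4 -1.2] turn units 0
```

View pics/s16.png

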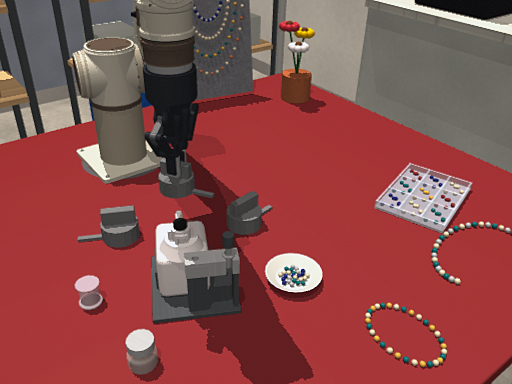

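View pics/s16d.png

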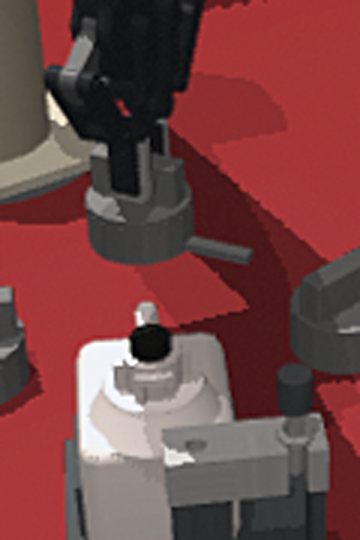

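View pics/t16.png

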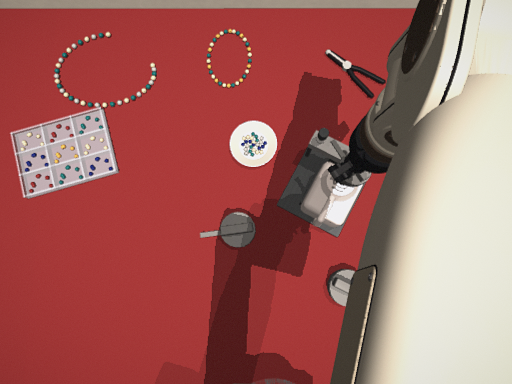

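```bash
python3 - <<'E'
from h import *
s=load('s16');f=lambda U,V:((U+.5)/3-.5+130,(V+.5)/3-.5+110)
print('seal',plane(s,*f(152,335),.155).round(4),'cap top rim centre',plane(s,*f(139,205),.249).round(4)); st()
for P in([.524,-.1237,.249],[.524,-.1237,.222]): print(((proj(s,np.array(P))-[130,110]+.5)*3-.5).round(0))
order.job_done()
E
```

```text
seal [ 0.527  -0.1242  0.155 ] cap top rim centre [ 0.5365 -0.1316  0.249 ]
t 13.8 p [ 0.524  -0.1237  0.3258] psi -147.53 tilt 0.02 F [ 0.3 -0.  -1.8] T [ 0.01 -0.02 -0.02] w 0.0129 j [-0.232  0.31   0.156  1.417  0.    -0.799]
[140. 191.]
[143. 233.]
the job is handed in; nothing more can be done
```

The job is done and handed in at 13.8 s; it returned no verdict.

**What I did:** I drew the lock pin out of its bore, hung it upright in the deck's notch and let go. I then pressed the cap down about 5.5 mm, turned it 60° anticlockwise and lifted it straight off. It ended gripped, level and still over the neck.

**Checks that agreed:**
- **Pin:** the last scene picture shows it upright in the notch, and the bore is empty.
- **Cap:** from the arm's travel, its underside is about 78 mm above the neck's rim. Tool tilt is 0.02°, and the tool axis is within about 1 mm of the jug axis I estimated.
- **Bystanders:** the spool, dish and jar stand where they stood in the scene picture.
- **Forces:** the highest wrist force I read was about 9 N.

**Checks that disagreed:**
- **Camera positions:** the two cameras put the jug about 6 mm apart in x, and triangulated heights came out about 3–4 mm low. I used the average and corrected against the fingertips in the picture.
- **Seal:** in the last picture the seal appears about 3 mm in x from the tool axis, which is within that camera spread.
- **Cap in the picture:** a rough single-view reading puts the cap top about 15 mm off the tool axis. It shows lower than predicted in the picture, mostly along the viewing direction. I did not resolve this before handing in. It may be my pixel pick or the cap sitting a few mm lower than the arm's travel implies.

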